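# Load a picture board on the copy stage and register its two marks

## Task

Set the picture board on the x-y stage's carriage and slide it in under the front lip until the spring catch clicks into the notch in its edge. Then move the carriage so that the centre of the cross is right under the fixed pointer, stop there for a second, and go on to the ring: leave the carriage still with the centre of the ring right under the pointer. Do not touch the pointer, and leave the other things on the desk where they are.

Things in the scene. Friction and masses are not known exactly. Their poses are not given: they have to be found in the camera images.
- board_grip (a point): Centre of the dark grip block on the loose plywood picture board (about 0.13 kg, 200 x 80 x 6 mm, lying flat). Block: 34 (x) x 16 (y) x 42 mm high, on the board near its rear end; its top is 48 mm, this point 27 mm above the board's underside. Board axes: x to its front end, y left, z up. Front edge 182 mm along +x, rear edge 18 mm along -x from here.
- board_seat (a point): Point on the picture board's underside, on its centre line, 60 mm behind the front edge and 122 mm ahead of the grip block's centre; same axes. It meets carriage_seat when the board is home. The board's left (+y) edge has a notch 26 mm long, 12 mm deep, from 12 to 38 mm behind the front edge.
- cross_mark (a point): Centre of the black cross (18 mm) on the board's top face: 25 mm along board x and -20 mm along board y from board_seat.
- ring_mark (a point): Centre of the black ring (18 mm outside diameter) on the board's top face: -15 mm along board x and +14 mm along board y from board_seat.
- carriage_seat (a point): Point on the carriage's dark steel floor, 45 mm above the desk, where board_seat must come (the board clicks 1.5 mm before and stops 1 mm after). Axes: x the way the board slides in, y left, z up. Floor x = -120 to +68 mm, 60 mm wide, 104 mm from x = -60 on. Aluminium side guides 10 mm high at y = +-42.5 mm (board 2.5 mm clear each side), x = -50 to +61. The board goes on flat from above 45 mm behind home.
- carriage_lip (a point): Middle of the front lip's rear lower edge: 46 mm along x from carriage_seat, 9 mm above the floor (3 mm over a lying board's top). The lip reaches 15 mm on to the end stop at x = +61 mm; the board must slide in under it.
- catch_nose (a point): Locking corner of the spring catch's nose, in a gap of the left guide: at x = 46.5, y = 33.5 mm from carriage_seat when sprung in. The nose slopes in from the guide between x = 23 and 43, so the board is laid down with board_seat 40 mm or more behind carriage_seat, then slid along +x. Pushing past takes about 4 to 12 N: the carriage may first run to the +x end of its slide.
- carriage_knob (a point): Centre of the carriage's upright black knob for moving it by hand: cylinder 16 mm in diameter, 50 mm high, standing on an outrigger at the carriage's floor height (this point is half-way up, 25 mm above the outrigger and the floor). At x = -85, y = -82 mm in carriage axes.
- pointer_tip (a point): Tip of the fixed brass pointer, 59 mm above the desk, 8 mm above a loaded board's top. Its 7 mm rod rises to 139 mm, then runs level to a 16 mm column, 167 mm tall, at +60, -125 mm from the tip in stage axes (parallel to the carriage's). Grey stage base, fixed to the desk, 12 mm high: -160 to +115 mm in x, -145 to +105 mm in y from the tip.
- pointer: The fixed pointer with its rod and column, not to be touched; origin on the desk straight below the tip, axes parallel to the carriage's.
- slide_x (a joint): Lower slide of the stage: carriage position along stage x in m, -0.05 to +0.055; at 0 carriage_seat lies 30 mm short of the pointer tip in stage x, at 0.03 level with it. It starts drawn back (-0.05 to -0.02), the loading position, where a board can be laid on behind the pointer. About 4 N of friction; it stays where it is left.
- slide_y (a joint): Upper slide: carriage position along stage y (left) in m, -0.04 to +0.04, 0 with carriage_seat in line with the pointer tip; about 4 N of friction; stays where left.
- catch (a joint): Spring catch in the left side of the carriage: 0 = sprung fully in, grows to 0.012 m as the board's edge pushes it outwards (1 to 3 N spring); the board pushes it out by 4 to 9 mm and it returns to 0 as it clicks into the notch.
- brush_pot: Bystander: white ceramic pot of brushes, 76 mm in diameter, 95 mm high (about 210 mm with the brushes); origin under its centre.
- glue_bottle_mid (a point): Bystander: glue bottle 48 mm in diameter, 120 mm high; point half-way up.
- ink_jar_mid (a point): Bystander: glass ink jar 50 mm in diameter, 50 mm high; point half-way up.
- eraser_mid (a point): Bystander: white eraser 55 x 24 x 14 mm; its centre.
Things that resemble listed ones, but are neither listed nor needed, are in the scene too. There is more than one size of the part that bears board_grip; the job needs the middle-sized.

How it is judged:
By the outcome, as a careful person would: the job done as asked, in the order asked, and still so for the second after the job is handed in, with the robot touching nothing.
It also fails if it takes over 69 s, if anything falls off the work surface, if the arm or the gripper's body presses on something with over 40 N, if the wrist force passes 120 N, or if a joint passes its speed limit or range.

## Robot

A 6-joint arm with a two-finger parallel gripper is mounted at the origin on the work surface. World frame = base frame: x ahead of the robot, y to its left, z up, the work surface at z = 0. Lengths are in m, angles in rad, forces in N, time in s.
With the tool pointing down it reaches from about 0.425 to 0.95 m from the base axis. Payload 3.5 kg.
Tool frame: the origin (TCP) lies midway between the tips of the shut fingers; the grasp point (between the pads) lies 19 mm behind it; z points along the fingers, y is the direction in which the jaws open and shut (so a half turn about z gives the same grasp; the last joint's range is limited). The gripper opens to 85 mm and grips with 20 to 120 N. Pads are 22 mm wide; open, the fingers measure 114 mm over their backs; the gripper's body (76 mm by 85 mm) begins 54 mm behind the grasp point. The pads swing forward as they close: fully open they stand 13 mm farther back than shut.
Start: joints at [1.003, 0.286, 1.577, -0, 1.279, -0.15], TCP at [0.274, 0.617, 0.231] pointing down, gripper open.
Joint ranges: [-2.77, 2.77], [-0.9, 2.22], [0.21, 2.48], [-1.53, 4.67], [0.24, 2.81], [-2.84, 2.84]. Speed limits (rad/s): [2.79, 2.79, 3.14, 3.14, 3.14, 3.14].

## Interface

Orientations are given as a unit quaternion [w, x, y, z].
In Python, from bench import bot gives the robot as it stands.
- The arm moves only by the shell command python3 -m creep 'ROWS' [FORCE]. ROWS is JSON, a list of rows, each a list of 5 numbers: the opening in per cent of the stroke, from 0 (shut) to 100 (fully open), then the shift along the tool's x, y, z in mm, then the turn about the tool's z in rad. In form: [[hand, dx, dy, dz, yaw], ...]. A call has exactly 10 rows; each row shifts and turns the commanded pose from where the row before left it, along the tool's axes as they then stand; what a row does not reach is not made up. A row lasts 1/8 s, in which the tool goes at most 62.5 mm and 10.7 degrees, less where a joint would pass 70% of its speed; a pose out of reach is approached as far as the arm can. A call with a gripper value outside its range is refused whole. The fingers move at their own pace and stop on an object; FORCE is the grip in N (left out, the last holds). Time passes only in rows, so rows that do not move let the fingers close, or fill a call up. It gives the time, the measured TCP pose, the force and the opening at its end, in the units of the state.
- bot.read_state(): the state, without advancing time (a new reading comes with each control period).
- bot.snapshot(name): name is "side" or "top" or "wrist"; returns the picture (400x640x3 uint8, red, green, blue); there is no depth.
- bot.get_calibration(name): a dict with "fx", "fy", "cx", "cy" (pixels), "cam_to_world" (4x4, takes a point from camera to world coordinates). Camera axes: x right, y down, z forward; pixel columns grow to the right and rows downward; lengths in m; the calibration is good to about 2 mm. A picture is of the moment at which its call begins: read the wrist's pose just before it. get_calibration takes no time and is no camera call; for the wrist camera it gives the pose at the moment of the call.
- bot.finish_job(): hands the job in, once; it reports no verdict.
The state is a dict: "time": time; "joint_pos": joint angles; "dq": joint speeds; "tau": joint torques, N m; "ee_pos": TCP position; "ee_rot": TCP orientation; "force": force on the tool from outside, world axes, zero at the start; "ft_torque": the same for the moment, N m; "width": finger opening in m.
Only numpy, scipy, OpenCV 4.12 (cv2) and the standard library are available. Lean on these libraries where they do the work, as an engineer would, in place of code of your own. Each camera call takes 0.05 s, during which the arm holds its last target.

## Working session

There is one attempt and no reset: what is moved stays moved. The work goes in short steps, Python scripts to look and compute and a shell command to move; the robot and the scene stay as the last step left them, time stands still between calls to the robot, and variables do not carry over. Pictures are saved under pics/ and viewed, and the job is handed in when it is done.

```bash
ls; mkdir -p pics
python3 - <<'E'
from bench import bot
import cv2
for n in ["side","top","wrist"]:
    c=bot.get_calibration(n); im=bot.snapshot(n); cv2.imwrite(f"pics/{n}0.png",im[:,:,::-1])
    print(n,c)
print(bot.read_state())
E
```

```text
pics
side {'fx': 510.91223576756073, 'fy': 510.91223576756073, 'cx': 318.63812068128357, 'cy': 195.9059111688597, 'cam_to_world': array([[ 0.77829714, -0.38765329,  0.49394179, -0.27210117],
       [-0.62787906, -0.47469328,  0.61679346, -1.06290471],
       [-0.00463117, -0.79018429, -0.61285181,  1.12739094],
       [ 0.        ,  0.        ,  0.        ,  1.        ]])}
top {'fx': 399.5435196567665, 'fy': 399.5435196567665, 'cx': 315.9592736376671, 'cy': 196.95465433062805, 'cam_to_world': array([[-0.01284946, -0.9955767 ,  0.09306946,  0.45904757],
       [-0.99988959,  0.01348799,  0.00623509, -0.01428345],
       [-0.00746283, -0.09297907, -0.9956401 ,  1.21486019],
       [ 0.        ,  0.        ,  0.        ,  1.        ]])}
wrist {'fx': 349.53264311045564, 'fy': 349.53264311045564, 'cx': 315.564512316763, 'cy': 199.12827422829793, 'cam_to_world': array([[ 0.40561626,  0.86534068,  0.29438234,  0.19746613],
       [ 0.91404128, -0.38329938, -0.13270316,  0.64991419],
       [-0.00199687,  0.32290417, -0.94642956,  0.37367052],
       [ 0.        ,  0.        ,  0.        ,  1.        ]])}
{'time': 0.15, 'joint_pos': array([ 1.00297779e+00,  2.87033609e-01,  1.57784795e+00,  2.81667776e-05,
        1.27860338e+00, -1.49981916e-01]), 'dq': array([-0.0015988 , -0.00064295, -0.00494347,  0.00099341, -0.00136451,
        0.00148053]), 'tau': array([ 1.88753884e-04, -4.06597281e+01, -2.93142772e+01, -1.52231964e-04,
        3.89955821e-03, -1.23805495e-05]), 'ee_pos': array([0.27358039, 0.61651062, 0.23021338]), 'ee_rot': array([-3.44950430e-04,  2.07405740e-01,  9.78254550e-01, -8.81120215e-04]), 'force': array([-0.05980646,  0.43710888,  0.17975195]), 'ft_torque': array([ 0.02953079, -0.01532992, -0.05314943]), 'width': 0.0854985312108118}
```

View pics/top0.png

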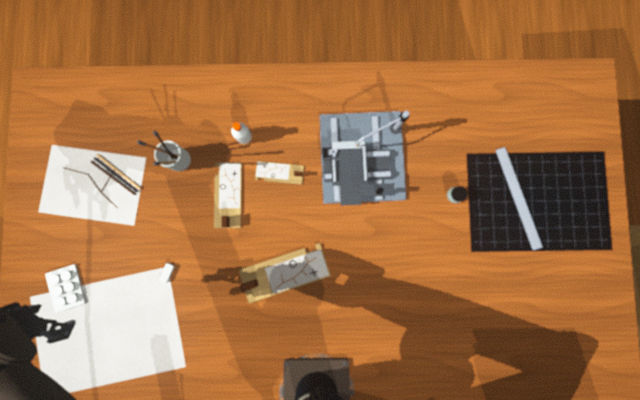

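View pics/side0.png

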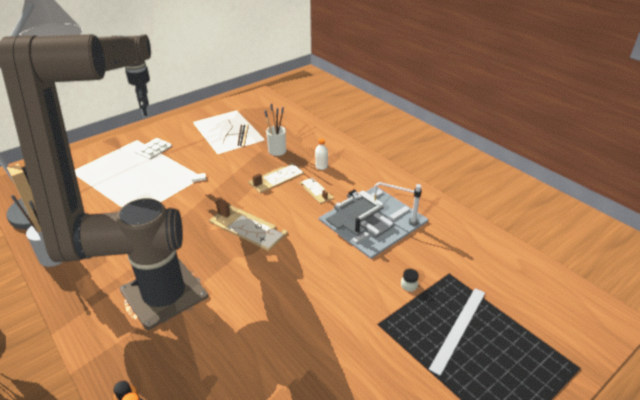

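View pics/wrist0.png

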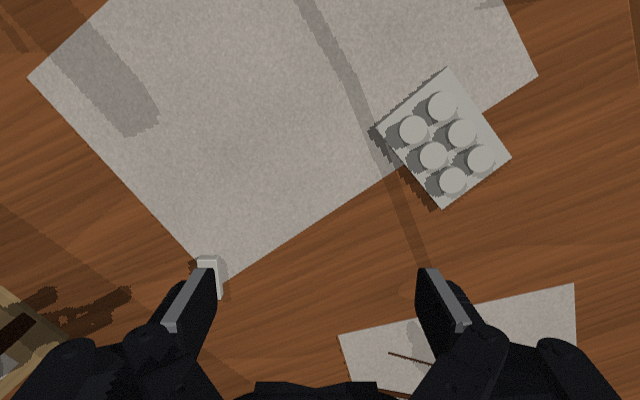

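Run:
```python
import cv2
im=cv2.imread("pics/top0.png")
a=im[95:215,305:425]; b=im[140:260,200:320]
cv2.imwrite("pics/a.png",cv2.resize(cv2.hconcat([a,cv2.copyMakeBorder(b,0,0,0,0,0)]),None,fx=3.3,fy=3.3,interpolation=cv2.INTER_CUBIC))
s=cv2.imread("pics/side0.png")[150:265,200:440]
cv2.imwrite("pics/b.png",cv2.resize(s,None,fx=3.3,fy=3.3,interpolation=cv2.INTER_CUBIC))
```

```text
(no output)
```

View pics/a.png

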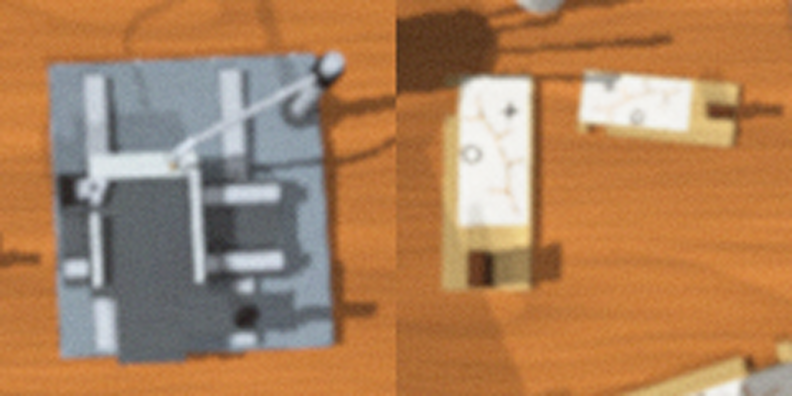

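View pics/b.png

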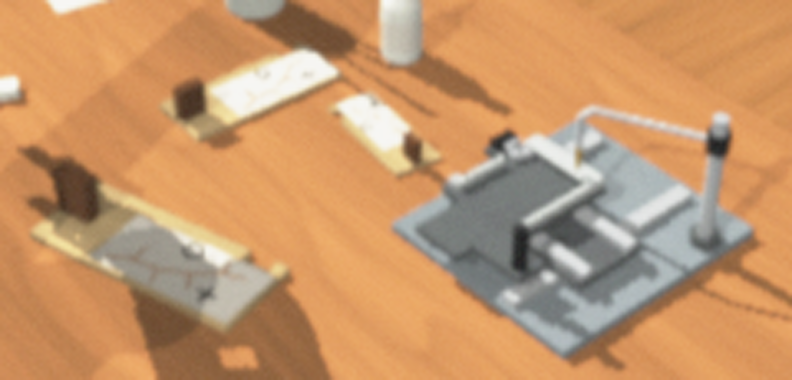

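```bash
cat > h.py <<'E'
import numpy as np, cv2
from bench import bot
from scipy.spatial.transform import Rotation as R
def rot(q): return R.from_quat([q[1],q[2],q[3],q[0]])
def ray(c,u,v,z):
    T=c["cam_to_world"]; d=T[:3,:3]@np.array([(u-c["cx"])/c["fx"],(v-c["cy"])/c["fy"],1]); o=T[:3,3]
    return o+d*(z-o[2])/d[2]
def proj(c,p):
    T=c["cam_to_world"]; q=T[:3,:3].T@(np.asarray(p)-T[:3,3]); return np.array([c["fx"]*q[0]/q[2]+c["cx"],c["fy"]*q[1]/q[2]+c["cy"]])
def delta(target,yaw=None):
    "tool-axes mm to target TCP; yaw = world heading of tool x"
    s=bot.read_state(); r=rot(s["ee_rot"]); M=r.as_matrix()
    print("tcp",s["ee_pos"].round(4),"toolx hd",np.arctan2(M[1,0],M[0,0]).round(4),"t",s["time"])
    print("tool delta mm",(M.T@(np.array(target)-s["ee_pos"])*1000).round(1))
def snap(n,name,crop=None,f=1):
    c=bot.get_calibration(n); im=bot.snapshot(n)[:,:,::-1].copy(); np.save("pics/%s.npy"%name,im); 
    cv2.imwrite(f"pics/{name}.png",im); return c,im
E
python3 - <<'E'
from h import *
c=bot.get_calibration("top")
P=np.array([ray(c,u,v,.012) for u,v in [(320.2,114.7),(401.4,112.3),(405.6,199.5),(323.8,202.9)]])[:,:2]
print(P.round(4))
# stage coords tip origin: FL(115,105),FR(115,-145),RR(-160,-145),RL(-160,105)
S=np.array([(115,105),(115,-145),(-160,-145),(-160,105)])/1000
a=S-S.mean(0);b=P-P.mean(0);th=np.arctan2((a[:,0]*b[:,1]-a[:,1]*b[:,0]).sum(),(a*b).sum())
Rm=np.array([[np.cos(th),-np.sin(th)],[np.sin(th),np.cos(th)]]);t=P.mean(0)-Rm@S.mean(0)
print("th",th,"tip",t,(P-(S@Rm.T+t)).round(4))
tip=np.r_[t,.059];print("tip px crop",(proj(c,tip)-[305,95])*3.3)
print("grip",ray(c,225.8,221.2,.048), "knob", ray(c,305+246/3.3,95+316/3.3,.095))
for u,v in [(443,290),(530,290),(535,75),(458,75)]: print(ray(c,200+(u-396)/3.3,140+v/3.3,.006).round(3))
delta([.45,.27,.25])
E
```

```text
[[ 0.826  -0.0231]
 [ 0.8298 -0.2732]
 [ 0.5601 -0.2771]
 [ 0.5531 -0.0302]]
th 0.020824047465474116 tip [ 0.71432143 -0.13043419] [[-0.0011 -0.    ]
 [-0.0026 -0.0002]
 [ 0.0027  0.0017]
 [ 0.001  -0.0014]]
tip px crop [172.61824094 169.94405467]
grip [0.50055174 0.25733578 0.048     ] knob [ 0.57882765 -0.18653292  0.095     ]
[0.482 0.302 0.006]
[0.481 0.222 0.006]
[0.681 0.218 0.006]
[0.682 0.29  0.006]
tcp [0.2736 0.6165 0.2302] toolx hd 2.7237 t 0.15
tool delta mm [-301.8 -245.1  -19.4]
```

```bash
cat >> h.py <<'E'
def plan(target,hd,n,nt=None):
    "print tool-axes rows to go straight to target with heading hd over n rows"
    s=bot.read_state(); M=rot(s["ee_rot"]).as_matrix(); h=np.arctan2(M[1,0],M[0,0]); p=s["ee_pos"]
    dh=(hd-h+np.pi)%(2*np.pi)-np.pi
    d=(np.array(target)-p)*1000/n
    for i in range(n):
        a=h+dh*i/n
        x=np.array([np.cos(a),np.sin(a)]);y=np.array([np.sin(a),-np.cos(a)])
        print([round(x@d[:2],1),round(y@d[:2],1),round(-d[2],1),round(-dh/n,3)])
E
python3 - <<'E'
from h import *
plan([.54,.257,.24],0.0,16)
E
```

```text
[np.float64(-24.3), np.float64(-13.8), np.float64(-0.6), np.float64(0.17)]
[np.float64(-26.3), np.float64(-9.5), np.float64(-0.6), np.float64(0.17)]
[np.float64(-27.5), np.float64(-4.9), np.float64(-0.6), np.float64(0.17)]
[np.float64(-28.0), np.float64(-0.1), np.float64(-0.6), np.float64(0.17)]
[np.float64(-27.6), np.float64(4.6), np.float64(-0.6), np.float64(0.17)]
[np.float64(-26.4), np.float64(9.2), np.float64(-0.6), np.float64(0.17)]
[np.float64(-24.5), np.float64(13.6), np.float64(-0.6), np.float64(0.17)]
[np.float64(-21.8), np.float64(17.5), np.float64(-0.6), np.float64(0.17)]
[np.float64(-18.5), np.float64(20.9), np.float64(-0.6), np.float64(0.17)]
[np.float64(-14.7), np.float64(23.8), np.float64(-0.6), np.float64(0.17)]
[np.float64(-10.5), np.float64(25.9), np.float64(-0.6), np.float64(0.17)]
[np.float64(-5.9), np.float64(27.3), np.float64(-0.6), np.float64(0.17)]
[np.float64(-1.2), np.float64(27.9), np.float64(-0.6), np.float64(0.17)]
[np.float64(3.5), np.float64(27.7), np.float64(-0.6), np.float64(0.17)]
[np.float64(8.2), np.float64(26.7), np.float64(-0.6), np.float64(0.17)]
[np.float64(12.6), np.float64(25.0), np.float64(-0.6), np.float64(0.17)]
```

```bash
python3 -m creep '[[100,-24,-14,-1,0.17],[100,-26,-9,-1,0.17],[100,-28,-5,-1,0.17],[100,-28,0,-1,0.17],[100,-28,5,-1,0.17],[100,-26,9,-1,0.17],[100,-24,14,-1,0.17],[100,-22,18,-1,0.17],[100,-18,21,-1,0.17],[100,-15,24,-1,0.17]]'
python3 -m creep '[[100,-10,26,0,0.17],[100,-6,27,0,0.17],[100,-1,28,0,0.17],[100,4,28,0,0.17],[100,8,27,0,0.17],[100,12,25,0,0.17],[100,0,0,0,0],[100,0,0,0,0],[100,0,0,0,0],[100,0,0,0,0]]'
python3 - <<'E'
from h import *
delta([.5,.257,.05])
snap("wrist","w1")
E
```

```text
time: 1.4
ee_pos: [0.4422, 0.3922, 0.2409]
ee_rot: [0.0, 0.873, 0.487, -0.0]
force: [0.6, -0.1, -0.1]
width: 0.0856
time: 2.65
ee_pos: [0.5418, 0.2595, 0.2413]
ee_rot: [-0.0, 1.0, 0.003, -0.0]
force: [-1.0, -0.0, -0.1]
width: 0.0854
tcp [0.5418 0.2595 0.2413] toolx hd 0.0054 t 2.65
tool delta mm [-41.8   2.2 191.4]
```

View pics/w1.png

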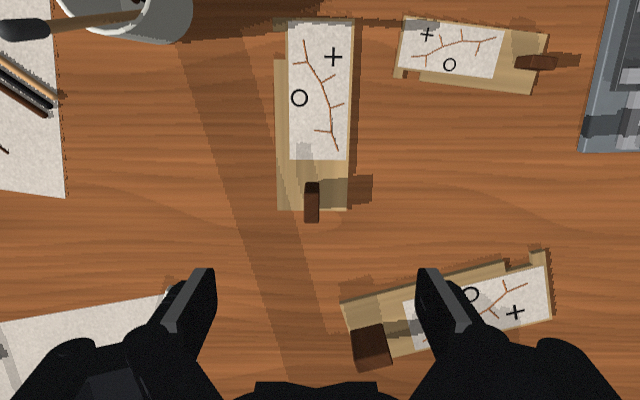

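Run:
```python
from h import *
im=np.load("pics/w1.npy")
cv2.imwrite("pics/w1c.png",cv2.resize(im[5:235,255:375],None,fx=2.6*1,fy=2.6,interpolation=cv2.INTER_CUBIC))
g=cv2.resize(im[165:235,265:375],None,fx=7,fy=7,interpolation=cv2.INTER_CUBIC); cv2.imwrite("pics/w1d.png",g)
```

```text
(no output)
```

View pics/w1c.png

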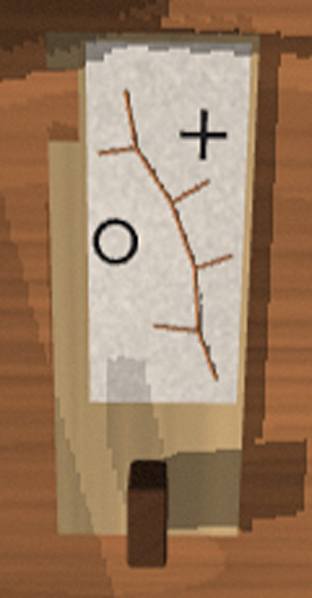

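View pics/w1d.png

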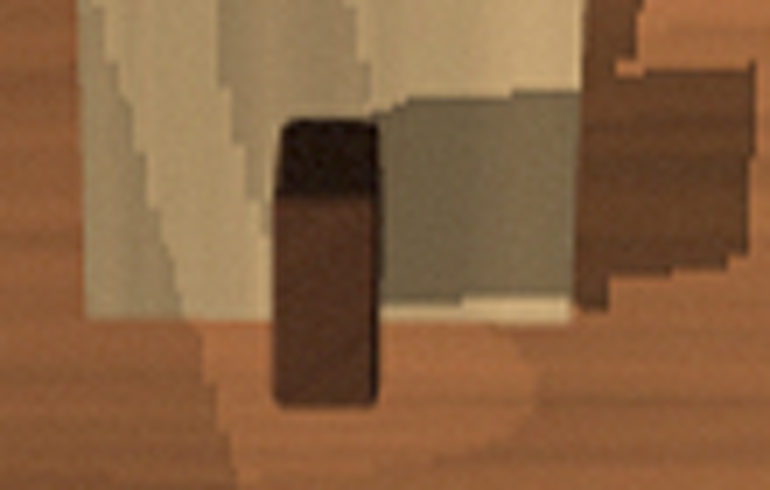

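```bash
cat >> h.py <<'E'
def fit(S,P):
    S=np.array(S);P=np.array(P)[:,:2];a=S-S.mean(0);b=P-P.mean(0);th=np.arctan2((a[:,0]*b[:,1]-a[:,1]*b[:,0]).sum(),(a*b).sum())
    Rm=np.array([[np.cos(th),-np.sin(th)],[np.sin(th),np.cos(th)]]);t=P.mean(0)-Rm@S.mean(0)
    return th,t,(P-(S@Rm.T+t))
E
python3 - <<'E'
from h import *
c=bot.get_calibration("wrist")
px=[(304,192.9,.048),(319,192.9,.048),(319,222.9,.048),(304,222.9,.048),(277.1,210.4,.006),(346.4,211,.006),(355,19.2,.006),(273.1,19.6,.006),(333.5,56.5,.006),(299.2,98.1,.006)]
S=[(17,8),(17,-8),(-17,-8),(-17,8),(-18,40),(-18,-40),(182,-40),(182,40),(147,-20),(107,14)]
P=np.array([ray(c,*q) for q in px])
th,t,r=fit(np.array(S)/1000,P);print(th,t);print((r*1000).round(1))
print(P[:4].mean(0),P[4:8].mean(0))
delta([t[0],t[1],.016])
E
```

```text
-0.007696051697539244 [0.49964374 0.26273473]
[[-0.2 -0.2]
 [ 0.   0.6]
 [ 1.1  0.1]
 [ 0.9 -0.3]
 [-0.5  0.2]
 [-0.2 -0.1]
 [-0.3 -0.2]
 [-1.7 -0.4]
 [ 0.7 -0.2]
 [ 0.   0.4]]
[0.50011463 0.26279752 0.048     ] [0.58098017 0.26200926 0.006     ]
tcp [0.5418 0.2594 0.2413] toolx hd 0.0052 t 2.7
tool delta mm [-42.1  -3.6 225.3]
```

```bash
python3 -m creep '[[100,-8,-1,10,0.013],[100,-10,-1,20,0],[100,-10,-1,25,0],[100,-10,-0.6,30,0],[100,-4,0,30,0],[100,0,0,30,0],[100,0,0,30,0],[100,0,0,25,0],[100,0,0,17,0],[100,0,0,8,0]]' 
python3 -m creep '[[15,0,0,0,0],[15,0,0,0,0],[10,0,0,0,0],[10,0,0,0,0],[5,0,0,0,0],[5,0,0,0,0],[5,0,0,0,0],[5,0,0,0,0],[5,0,0,-5,0],[5,0,0,-5,0]]' 70
python3 - <<'E'
from h import *
delta([.5,.26,.1])
E
```

```text
time: 3.95
ee_pos: [0.4994, 0.2626, 0.0151]
ee_rot: [0.0, 1.0, -0.005, -0.001]
force: [0.4, -0.1, -0.3]
width: 0.0853
time: 5.2
ee_pos: [0.4992, 0.2623, 0.0256]
ee_rot: [0.0, 1.0, -0.005, -0.001]
force: [0.7, 0.8, -1.2]
width: 0.0147
tcp [0.4992 0.2623 0.0256] toolx hd -0.0093 t 5.2
tool delta mm [  0.7   2.4 -74.4]
```

```bash
python3 -m creep '[[5,0,0,-20,0],[5,4,10,-30,0],[5,8,24,-30,0],[5,10,28,-30,0],[5,12,28,-30,0],[5,12,28,-25,0],[5,12,28,-20,0],[5,12,24,-10,0],[5,10,18,0,0],[5,3,6,0,0]]'
python3 - <<'E'
from h import *
delta([.5,.26,.1])
c,im=snap("wrist","w2"); np.save("w2c.npy",c["cam_to_world"])
snap("top","t2")
E
```

```text
time: 6.45
ee_pos: [0.5815, 0.0671, 0.2211]
ee_rot: [-0.0, 1.0, -0.005, -0.0]
force: [0.4, 0.1, -1.5]
width: 0.0151
tcp [0.5815 0.0671 0.2211] toolx hd -0.0104 t 6.45
tool delta mm [ -83.4 -192.1  121.2]
```

View pics/w2.png

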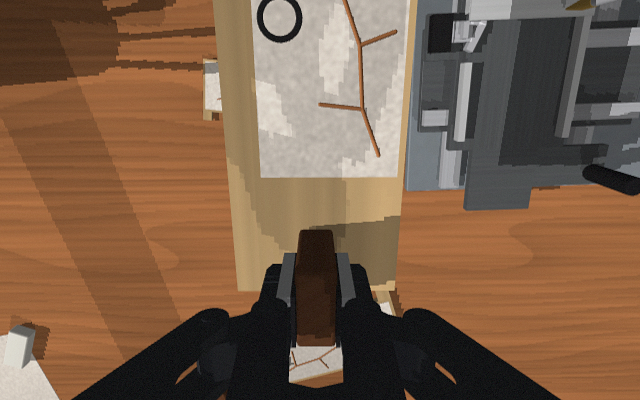

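Run:
```python
from h import *
im=np.load("pics/w2.npy")
cv2.imwrite("pics/w2c.png",cv2.resize(im[0:220,400:640],None,fx=3.3,fy=2.7,interpolation=cv2.INTER_CUBIC))
t=np.load("pics/t2.npy")
cv2.imwrite("pics/t2c.png",cv2.resize(t[95:215,305:425],None,fx=5,fy=5,interpolation=cv2.INTER_CUBIC))
```

```text
(no output)
```

View pics/w2c.png

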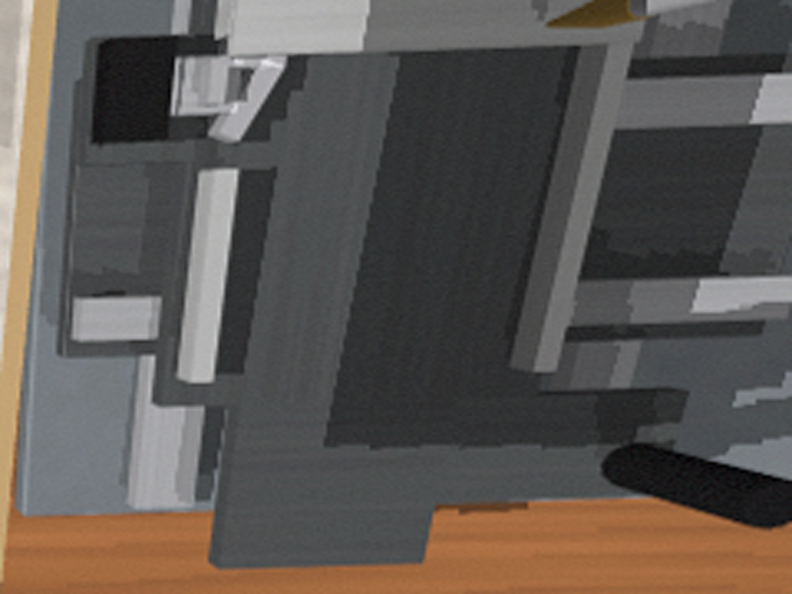

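View pics/t2c.png

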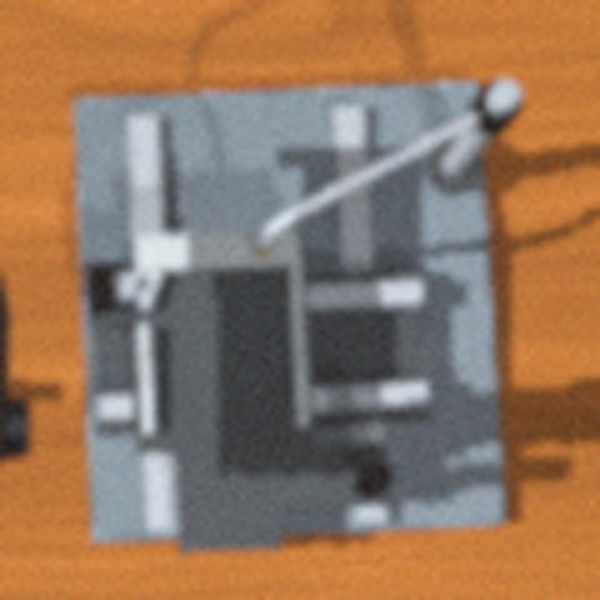

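Run:
```python
from h import *
c=bot.get_calibration("wrist"); c["cam_to_world"]=np.load("w2c.npy")
f=lambda u,v,z: ray(c,400+u/3.3,v/2.7,z)
px=[(210,568,.045),(422,563,.045),(155,405,.045),(240,402,.045),(215,383,.055),(535,373,.055)]
S=np.array([(-120,30),(-120,-30),(-60,52),(-60,30),(-50,42.5),(-50,-42.5)])/1000
P=np.array([f(*q) for q in px]); th,t,r=fit(S,P); print(th,t,(r*1000).round(1))
print("tip wrist",f(547,25,.059))
print("baseRL",f(20,513,.012))
ct=bot.get_calibration("top")
g=lambda u,v,z: ray(ct,305+u/5,95+v/5,z)
S2=S[[0,1]]
P2=[g(180,548,.045),g(285,546,.045),g(372,478,.095)]
th2,t2,r2=fit(np.vstack([S2,[[-.085,-.082]]]),P2);print("top",th2,t2,(r2*1000).round(1))
P=np.array([g(75,100,.012),g(475,83,.012),g(507,522,.012),g(93,542,.012)])
print("base",fit(np.array([(115,105),(115,-145),(-160,-145),(-160,105)])/1000,P))
print("tip top",g(262,247,.059))
rg=ray(c,279.5,17,.212);s=bot.read_state();print("ring rel tcp",rot(s["ee_rot"]).as_matrix().T@(rg-s["ee_pos"])*1000)
```

```text
0.01497073039919813 [ 0.66270497 -0.10739282] [[-0.   1.4]
 [ 0.4 -1. ]
 [ 0.   1.5]
 [ 0.5 -0.2]
 [-1.  -0.7]
 [ 0.1 -1. ]]
tip wrist [ 0.71450058 -0.12972901  0.059     ]
baseRL [ 0.55321399 -0.02881016  0.012     ]
top 0.018754485728264096 [ 0.66426418 -0.10663982] [[ 1.2 -1.2]
 [ 0.4 -2.8]
 [-1.5  4.1]]
base (np.float64(0.032003634886204786), array([ 0.71411649, -0.12942147]), array([[-6.68811517e-04, -1.67070790e-03],
       [-1.67118244e-03,  1.66376961e-03],
       [ 1.54391831e-03, -2.41731716e-05],
       [ 7.96075642e-04,  3.11114650e-05]]))
tip top [ 0.72058444 -0.13084356  0.059     ]
ring rel tcp [107.06246687 -12.82512554   8.20318261]
```

```bash
python3 -m creep '[[5,-12,6,0,-0.03],[5,-22,20,0,0],[5,-24,30,0,0],[5,-20,34,0,0],[5,-8,34,10,0],[5,0,28,20,0],[5,0,18,28,0],[5,0,6,30,0],[5,0,0,28,0],[5,0,0,14,0]]'
python3 - <<'E'
from h import *
delta([.493,-.1104,.078])
E
```

```text
time: 7.8
ee_pos: [0.4975, -0.1081, 0.0891]
ee_rot: [-0.001, 1.0, 0.011, -0.002]
force: [-0.3, 0.5, -1.0]
width: 0.0152
tcp [ 0.4975 -0.1081  0.0891] toolx hd 0.0217 t 7.8
tool delta mm [-4.5  2.2 11.1]
```

```bash
python3 -m creep '[[5,-4.5,2,3,0],[5,0,0,4,0],[5,0,0,4,0],[5,0,0,0,0],[5,0,0,0,0],[5,0,0,0,0],[5,0,0,0,0],[5,0,0,0,0],[5,0,0,0,0],[5,0,0,0,0]]'
python3 - <<'E'
from h import *
delta([.493,-.1104,.078])
c,im=snap("wrist","w3"); np.save("w3c.npy",c["cam_to_world"])
cv2.imwrite("pics/w3.png",cv2.resize(im[:300,180:480],None,fx=2,fy=2,interpolation=cv2.INTER_CUBIC))
E
```

```text
time: 9.05
ee_pos: [0.4945, -0.1116, 0.0803]
ee_rot: [-0.0, 1.0, 0.01, -0.0]
force: [0.8, 0.3, -1.6]
width: 0.0151
tcp [ 0.4945 -0.1116  0.0803] toolx hd 0.0208 t 9.05
tool delta mm [-1.4 -1.2  2.3]
```

View pics/w3.png

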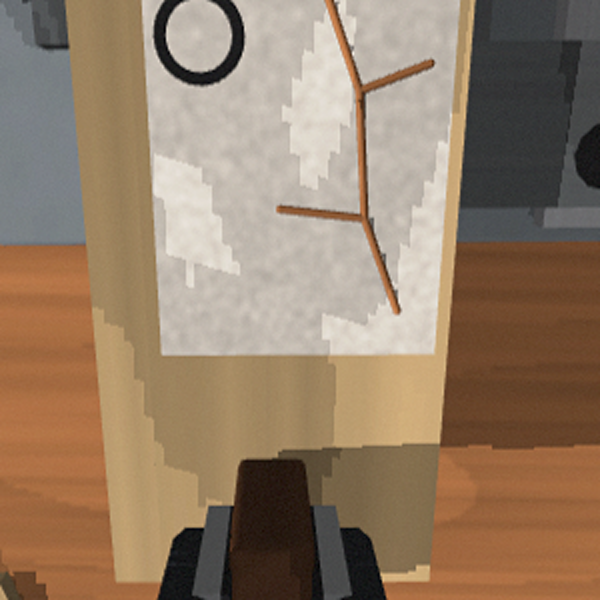

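Run:
```python
from h import *
c,im=snap("top","t3")
cv2.imwrite("pics/t3.png",cv2.resize(im[110:230,300:420],None,fx=5,fy=5,interpolation=cv2.INTER_CUBIC))
c,im=snap("side","s3")
cv2.imwrite("pics/s3.png",cv2.resize(im[150:270,300:450],None,fx=5,fy=5,interpolation=cv2.INTER_CUBIC))
```

```text
(no output)
```

View pics/t3.png

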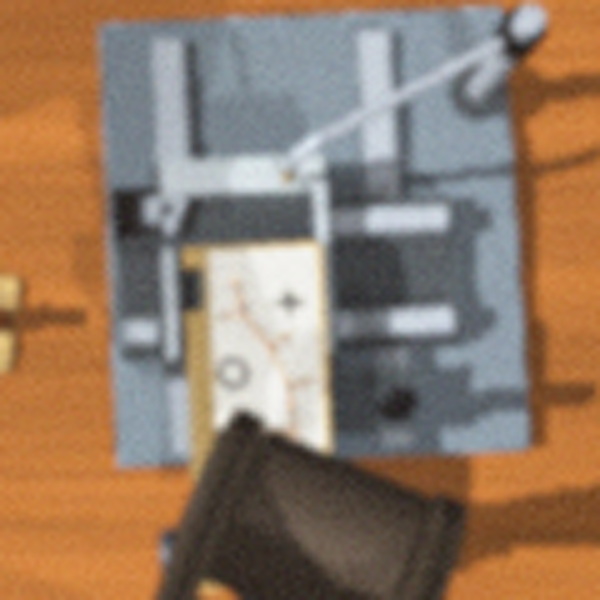

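View pics/s3.png

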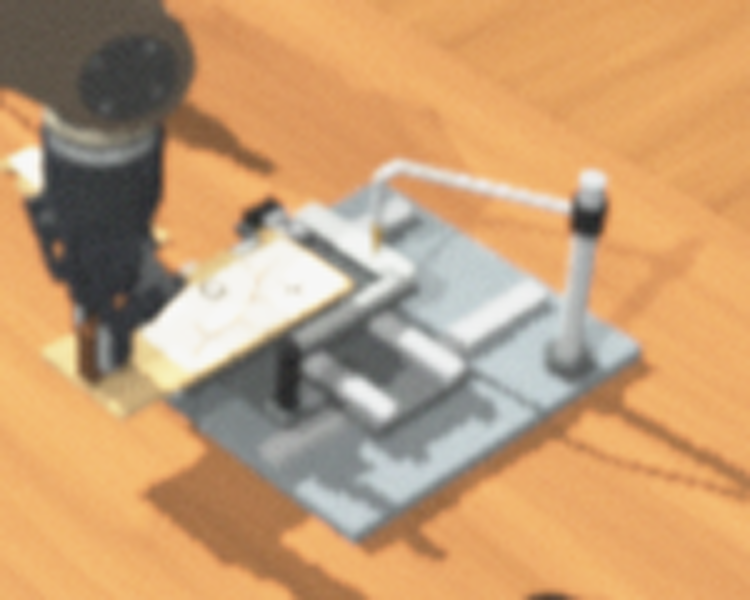

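```bash
cat > ov.py <<'E'
from h import *
def overlay(src,c,th,t,tcp,hd,z0,out,off,crop,f=8,boff=(0,0)):
    im=np.load(f"pics/{src}.npy"); x0,y0,x1,y1=crop
    g=cv2.resize(im[y0:y1,x0:x1],None,fx=f,fy=f,interpolation=cv2.INTER_CUBIC)
    def tr(th,t,S,z):
        Rm=np.array([[np.cos(th),-np.sin(th)],[np.sin(th),np.cos(th)]])
        return [((proj(c,np.r_[Rm@np.array(s)/1000+t,z])-[x0,y0]+.5)*f).astype(int) for s in S]
    def line(p,col): cv2.polylines(g,[np.array(p)],False,col,1,cv2.LINE_AA)
    for sg in (1,-1): line(tr(th,t,[(-50,sg*42.5),(61,sg*42.5)],.055),(0,0,255))
    line(tr(th,t,[(-120,30),(-120,-30)],.045),(0,0,255)); line(tr(th,t,[(46,42),(46,-42)],.060),(0,0,255))
    if tcp is not None:
        line(tr(hd,np.array(tcp),[(-18,40),(182,40),(182,-40),(-18,-40)],z0+.006),(255,0,0))
        line(tr(hd,np.array(tcp),[(140,-20),(154,-20)],z0+.006),(255,0,0));line(tr(hd,np.array(tcp),[(147,-13),(147,-27)],z0+.006),(255,0,0))
        line(tr(hd,np.array(tcp),[(100,14),(114,14)],z0+.006),(255,0,0))
    cv2.imwrite(f"pics/{out}.png",g)
E
python3 - <<'E'
from ov import *
c=bot.get_calibration("top");s=bot.read_state()
overlay("t3",c,.018,np.array([.663,-.107]),s["ee_pos"][:2],.0208,.065,"o3",None,(315,135,390,205))
E
```

```text
(no output)
```

View pics/o3.png

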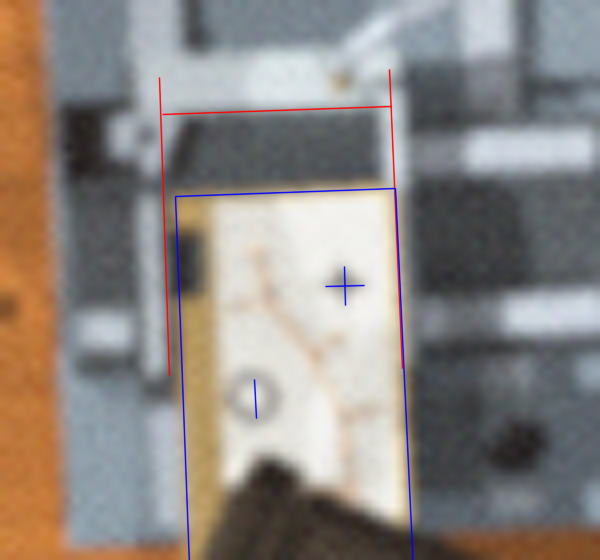

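Run:
```python
from h import *
im=(cv2.imread("pics/top0.png").astype(float)+np.load("pics/t2.npy"))/2
c=bot.get_calibration("top")
d=im[:,:,2]-im[:,:,0]  # r-b, large on wood
def edge(line,i0,i1):
    pass
def cross(prof,thr):
    for i in range(len(prof)-1):
        if prof[i]>thr>=prof[i+1]: return i+(prof[i]-thr)/(prof[i]-prof[i+1])
L=[];Rr=[];F=[];B=[]
for v in range(120,196,2):
    u=cross(d[v,308:340],40); 
    if u is not None: L.append((308+u,v))
    u=cross(d[v,420:385:-1],40)
    if u is not None: Rr.append((420-u,v))
for u in range(326,396,2):
    v=cross(d[100:125,u],40)
    if v is not None:F.append((u,100+v))
    v=cross(d[215:190:-1,u],40)
    if v is not None:B.append((u,215-v))
for n,E in (("L",L),("R",Rr),("F",F),("B",B)):
    P=np.array([ray(c,u,v,.012)[:2] for u,v in E],np.float32)
    vx,vy,x,y=cv2.fitLine(P,cv2.DIST_HUBER,0,.001,.001).ravel()
    print(n,len(E),"ang",np.degrees(np.arctan2(vy,vx)),x,y, "rad", np.arctan(vy/vx) if abs(vx)>abs(vy) else -np.arctan(vx/vy))
```

```text
L 38 ang 1.5018623 0.7054043 -0.023434645 rad 0.026212443
R 38 ang 1.581125 0.684265 -0.27562702 rad 0.027595837
F 35 ang -88.40815 0.8305795 -0.12178811 rad 0.027782993
B 35 ang -88.04622 0.55587584 -0.16420417 rad 0.034099888
```

```bash
python3 -m creep '[[5,0,-1.6,0,-0.006],[5,0,0,2,0],[5,0,0,2,0],[5,0,0,2,0],[5,0,0,2,0],[5,0,0,2,0],[5,0,0,2,0],[5,0,0,1,0],[5,0,0,0,0],[5,0,0,0,0]]'
python3 - <<'E'
from ov import *
c,im=snap("top","t4");s=bot.read_state();delta([.495,-.110,.0601]);print(s["force"])
overlay("t4",c,.027,np.array([.663,-.1055]),s["ee_pos"][:2],.026,s["ee_pos"][2]-.0151,"o4",None,(315,135,390,205))
E
```

```text
time: 10.45
ee_pos: [0.4945, -0.11, 0.0674]
ee_rot: [0.0, 1.0, 0.013, 0.0]
force: [0.2, 0.6, -1.7]
width: 0.0148
tcp [ 0.4946 -0.11    0.0675] toolx hd 0.0268 t 10.5
tool delta mm [ 0.4 -0.   7.4]
[ 0.35859963  0.02613898 -1.39635719]
```

View pics/o4.png

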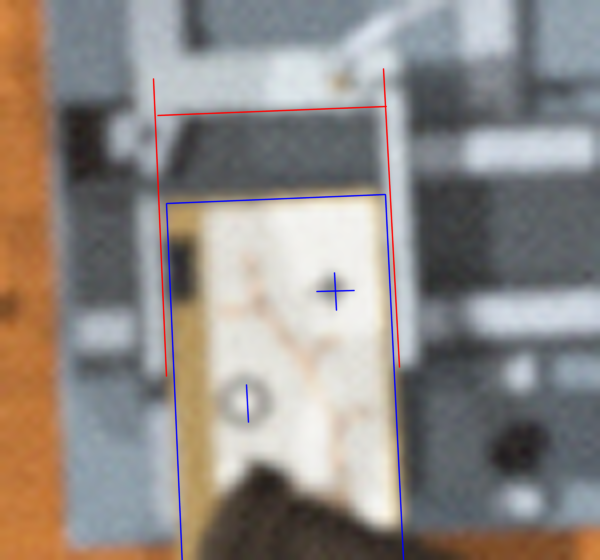

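```bash
python3 -m creep '[[5,0,0,2,0],[5,0,0,2,0],[5,0,0,1.5,0],[5,0,0,1,0],[5,0,0,0.5,0],[5,0,0,0.5,0],[5,0,0,0,0],[5,0,0,0,0],[5,0,0,0,0],[5,0,0,0,0]]'
python3 - <<'E'
from ov import *
c,im=snap("side","s5");s=bot.read_state();print(s["ee_pos"],s["force"],s["ft_torque"])
cv2.imwrite("pics/s5.png",cv2.resize(im[160:260,310:440],None,fx=6,fy=6,interpolation=cv2.INTER_CUBIC))
E
```

```text
time: 11.75
ee_pos: [0.4956, -0.1101, 0.0619]
ee_rot: [0.0, 1.0, 0.013, 0.001]
force: [-4.6, 2.1, 9.4]
width: 0.0151
[ 0.4955659  -0.11009989  0.06185756] [-3.11971008  2.26726796  8.00781742] [0.39740273 0.2845072  0.12169189]
```

View pics/s5.png

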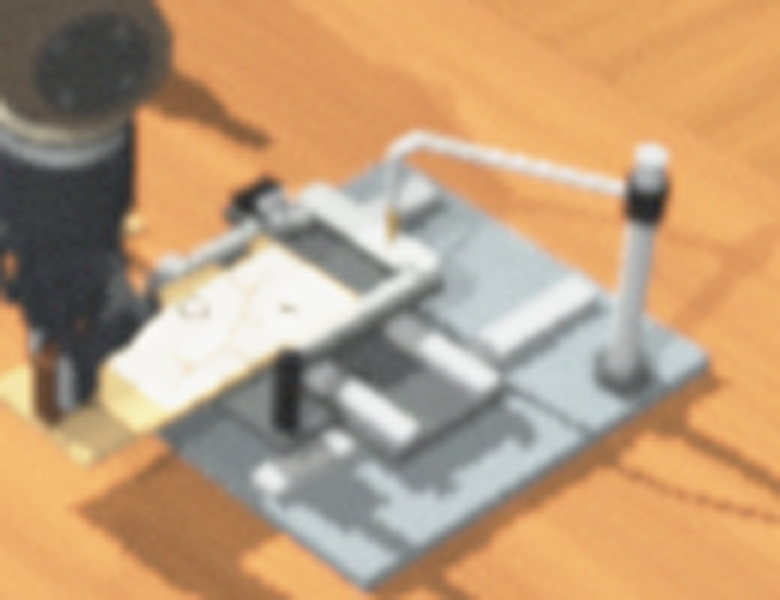

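```bash
python3 -m creep '[[5,0,0,-1.5,0],[5,2,0,0,0],[5,4,0,0,0],[5,6,0,0,0],[5,6,0,0,0],[5,6,0,0,0],[5,5,0,0,0],[5,3,0,0,0],[5,0,0,0,0],[5,0,0,0,0]]'
python3 - <<'E'
from ov import *
c,im=snap("top","t6");s=bot.read_state();print(s["ee_pos"],s["force"],s["ft_torque"])
overlay("t6",c,.027,np.array([.663,-.1055]),s["ee_pos"][:2],.027,.045,"o6",None,(315,135,390,205))
E
```

```text
time: 13.05
ee_pos: [0.527, -0.1095, 0.0621]
ee_rot: [0.0, 1.0, 0.013, 0.001]
force: [-2.4, -0.3, 4.9]
width: 0.0151
[ 0.52706468 -0.10953633  0.06212025] [-1.36844084 -0.26249117  5.90710695] [ 0.00737545  0.20723023 -0.08532864]
```

View pics/o6.png

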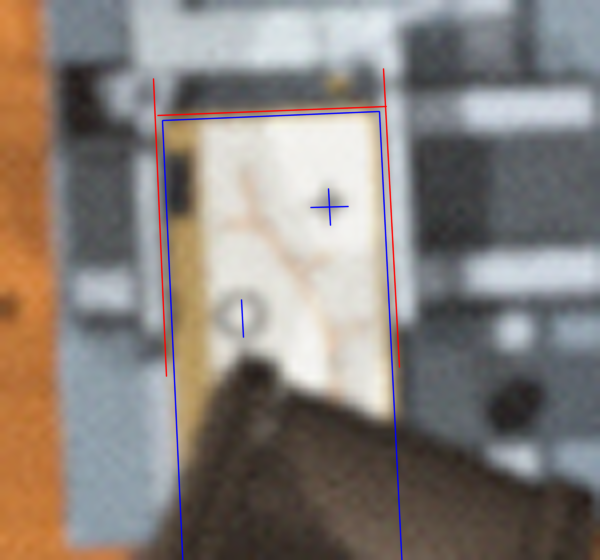

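```bash
python3 -m creep '[[5,3,0,-0.8,0],[5,6,0,0,0],[5,8,0,0,0],[5,8,0,0,0],[5,8,0,0,0],[5,8,0,0,0],[5,8,0,0,0],[5,6,0,0,0],[5,3,0,0,0],[5,2,0,0,0]]'
python3 - <<'E'
from ov import *
s=bot.read_state();print(s["ee_pos"],s["force"],s["ft_torque"])
E
```

```text
time: 14.35
ee_pos: [0.5866, -0.1077, 0.0622]
ee_rot: [0.0, 1.0, 0.013, -0.0]
force: [-3.8, -2.1, 5.4]
width: 0.0148
[ 0.58656886 -0.10774029  0.06217417] [-3.79553218 -2.0637152   5.36603083] [-0.34816818  0.50889956 -0.21386528]
```

```bash
python3 -m creep '[[5,4,0,-0.5,0],[5,5,0,0,0],[5,5,0,0,0],[5,4,0,0,0],[5,3,0,0,0],[5,2,0,0,0],[5,1,0,0,0],[5,0,0,0,0],[5,0,0,0,0],[5,0,0,0,0]]'
python3 - <<'E'
from ov import *
c,im=snap("top","t7");s=bot.read_state();print(s["ee_pos"],s["force"],s["ft_torque"])
overlay("t7",c,.027,np.array([.663,-.1055]),s["ee_pos"][:2],.027,.045,"o7",None,(315,120,390,190))
E
```

```text
time: 15.6
ee_pos: [0.6106, -0.1069, 0.0626]
ee_rot: [0.0, 1.0, 0.013, 0.0]
force: [0.5, -1.8, -1.3]
width: 0.015
[ 0.61054879 -0.10688477  0.0626434 ] [ 0.22079579 -1.84953591 -1.7663794 ] [-0.39091389  0.05843155 -0.35863239]
```

View pics/o7.png

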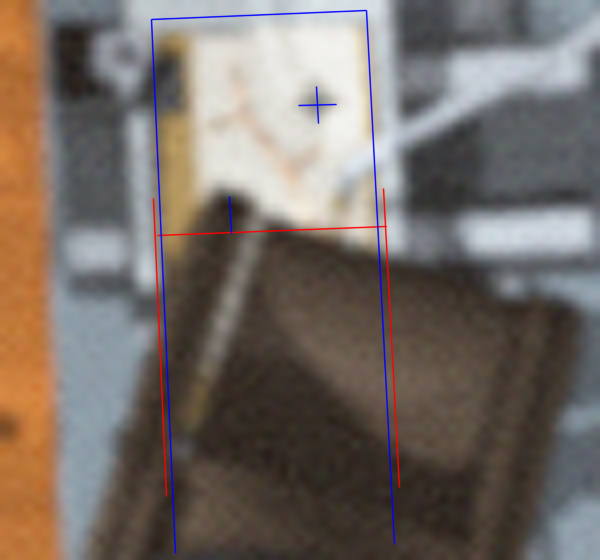

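```bash
python3 -m creep '[[5,1,0,0,0],[5,1,0,0,0],[5,1,0,0,0],[5,1,0,0,0],[5,1,0,0,0],[5,1,0,0,0],[5,0,0,0,0],[5,0,0,0,0],[5,0,0,0,0],[5,0,0,0,0]]'
python3 - <<'E'
from ov import *
s=bot.read_state();print(s["ee_pos"],s["force"],s["ft_torque"])
E
```

```text
time: 16.9
ee_pos: [0.6164, -0.1066, 0.0626]
ee_rot: [-0.0, 1.0, 0.013, -0.0]
force: [-0.9, 1.8, -1.5]
width: 0.0152
[ 0.6163984  -0.10660861  0.06262971] [-0.92060719  1.78835711 -1.46822376] [0.03950648 0.0505268  0.00894656]
```

```bash
python3 -m creep '[[5,1,0,0,0],[5,1,0,0,0],[5,1,0,0,0],[5,1,0,0,0],[5,0,0,0,0],[5,0,0,0,0],[5,0,0,0,0],[5,0,0,0,0],[5,0,0,0,0],[5,0,0,0,0]]'
python3 - <<'E'
from ov import *
s=bot.read_state();print(s["ee_pos"],s["force"],s["ft_torque"])
c,im=snap("top","t8")
overlay("t8",c,.027,np.array([.663,-.1055]),s["ee_pos"][:2],.027,.045,"o8",None,(315,120,390,190))
c,im=snap("wrist","w8")
E
```

```text
time: 18.15
ee_pos: [0.6185, -0.1064, 0.0623]
ee_rot: [-0.0, 1.0, 0.013, -0.003]
force: [-7.1, 0.6, 3.0]
width: 0.015
[ 0.61850687 -0.10637282  0.06234779] [-7.14791268  0.57443004  2.96553148] [ 0.03647321  0.82708094 -0.11523762]
```

View pics/o8.png

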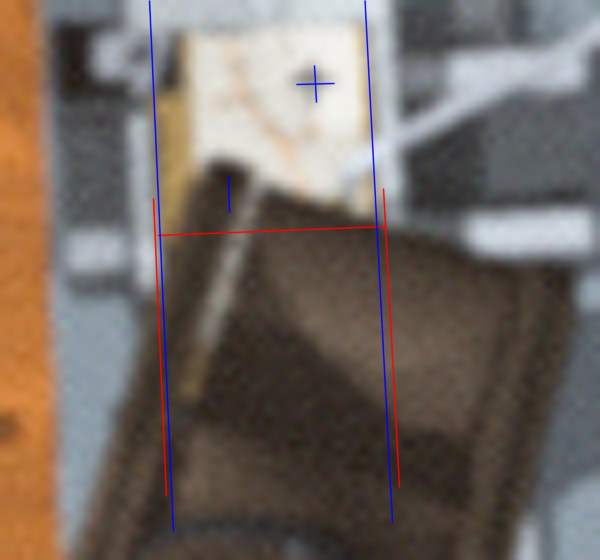

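View pics/w8.png

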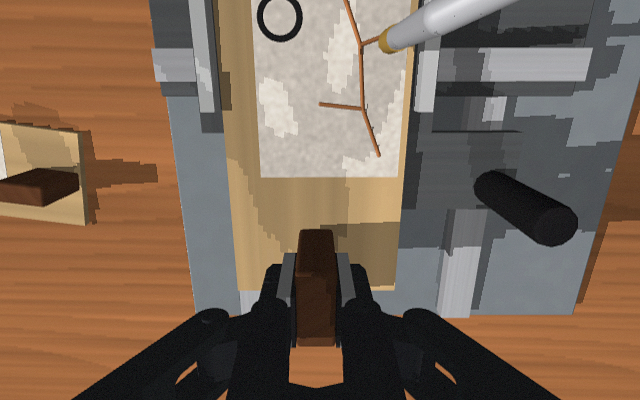

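```bash
python3 - <<'E'
from ov import *
s=bot.read_state();c=bot.get_calibration("wrist");M=rot(s["ee_rot"]).as_matrix()
print((M.T@(ray(c,556,225,.095)-s["ee_pos"])*1000).round(1))
# left guide rear end, right guide rear end z .055 expect x=72,y -/+42.5
im=np.load("pics/w8.npy")
print((M.T@(ray(c,279.5,18,.051)-s["ee_pos"])*1000).round(1))
cv2.imwrite("pics/w8c.png",cv2.resize(im[0:260,140:600],None,fx=1.7,fy=2.2,interpolation=cv2.INTER_CUBIC))
for q in [(213,112),(418,110)]: print((M.T@(ray(c,*q,.055)-s["ee_pos"])*1000).round(1))
E
python3 -m creep '[[5,1,0,0,0],[5,1,0,0,0],[5,0,0,0,0],[5,0,0,0,0],[5,0,0,0,0],[5,0,0,0,0],[5,0,0,0,0],[5,0,0,0,0],[5,0,0,0,0],[5,0,0,0,0]]'
```

```text
[ 36.1  83.1 -32.9]
[106.5 -13.7  10.8]
[ 70.5 -42.5   7. ]
[71.3 43.5  6.9]
time: 19.5
ee_pos: [0.6185, -0.1063, 0.0622]
ee_rot: [-0.001, 1.0, 0.014, -0.005]
force: [-13.6, -0.1, 6.9]
width: 0.015
```

View pics/w8c.png

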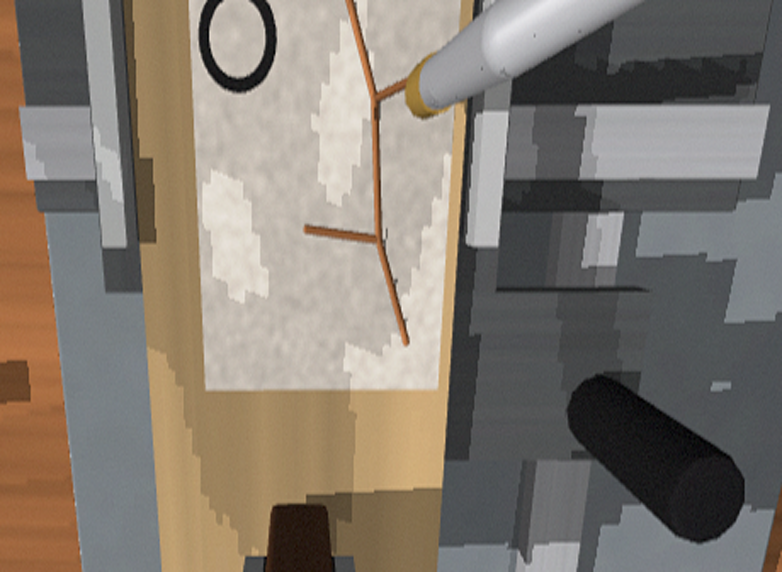

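```bash
python3 -m creep '[[5,-4,0,-0.8,0],[5,-3,0,0,0],[5,-4,0,0,0],[5,-5,0,0,0],[5,-6,0,0,0],[5,-6,0,0,0],[5,-5,0,0,0],[5,-3,0,0,0],[5,0,0,0,0],[5,0,0,0,0]]'
python3 - <<'E'
from ov import *
c,im=snap("wrist","w9"); s=bot.read_state(); print(s["ee_pos"],s["force"])
cv2.imwrite("pics/w9c.png",cv2.resize(im[0:260,140:600],None,fx=1.7,fy=2.2,interpolation=cv2.INTER_CUBIC))
E
```

```text
time: 20.75
ee_pos: [0.5859, -0.1076, 0.0634]
ee_rot: [0.0, 1.0, 0.013, -0.001]
force: [0.3, 0.6, -1.1]
width: 0.0149
[ 0.58595666 -0.10761106  0.06333421] [ 1.29401789  0.12860268 -0.05713299]
```

View pics/w9c.png

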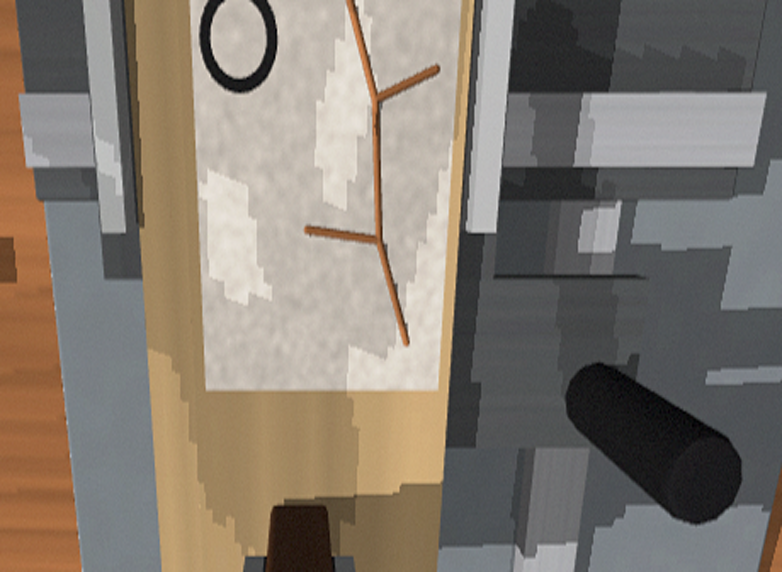

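```bash
python3 -m creep '[[60,0,0,0,0],[100,0,0,0,0],[100,0,0,0,0],[100,0,0,0,0],[100,0,0,-5,0],[100,0,0,-15,0],[100,0,0,-30,0],[100,0,0,-30,0],[100,0,0,-10,0],[100,0,0,0,0]]'
python3 - <<'E'
from ov import *
c,im=snap("wrist","w10"); s=bot.read_state(); print(s["ee_pos"],s["force"],s["width"])
cv2.imwrite("pics/w10.png",im)
c,im=snap("side","s10")
cv2.imwrite("pics/s10.png",cv2.resize(im[160:260,310:440],None,fx=6,fy=6,interpolation=cv2.INTER_CUBIC))
E
```

```text
time: 22.05
ee_pos: [0.5869, -0.1077, 0.1545]
ee_rot: [0.0, 1.0, 0.013, 0.001]
force: [1.1, -0.2, 0.6]
width: 0.0855
[ 0.5861333  -0.10739615  0.15313466] [ 0.32323989 -0.57488494  0.12584313] 0.08532899234789496
```

View pics/w10.png

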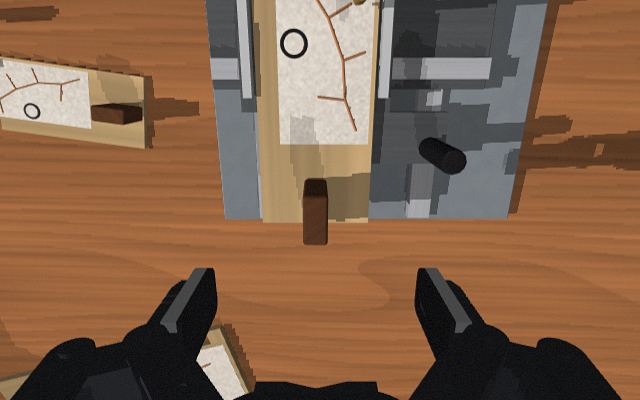

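View pics/s10.png

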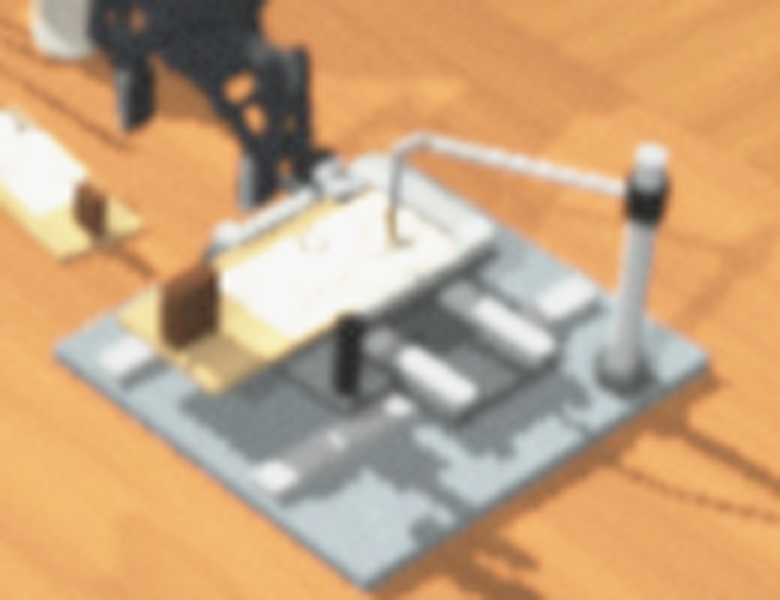

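Run:
```python
from ov import *
c=bot.get_calibration("wrist")
k=ray(c,455.5,160,.095);print("knob",k,"ring",ray(c,293.5,43,.051))
plan([k[0],k[1],.15],1.598,10)
```

```text
knob [ 0.62664305 -0.18851291  0.095     ] ring [ 0.6906299  -0.09075633  0.051     ]
[np.float64(3.9), np.float64(8.2), np.float64(0.2), np.float64(-0.157)]
[np.float64(2.5), np.float64(8.7), np.float64(0.2), np.float64(-0.157)]
[np.float64(1.1), np.float64(9.0), np.float64(0.2), np.float64(-0.157)]
[np.float64(-0.3), np.float64(9.1), np.float64(0.2), np.float64(-0.157)]
[np.float64(-1.7), np.float64(8.9), np.float64(0.2), np.float64(-0.157)]
[np.float64(-3.1), np.float64(8.6), np.float64(0.2), np.float64(-0.157)]
[np.float64(-4.4), np.float64(8.0), np.float64(0.2), np.float64(-0.157)]
[np.float64(-5.6), np.float64(7.2), np.float64(0.2), np.float64(-0.157)]
[np.float64(-6.6), np.float64(6.2), np.float64(0.2), np.float64(-0.157)]
[np.float64(-7.5), np.float64(5.1), np.float64(0.2), np.float64(-0.157)]
```

```bash
python3 -m creep '[[100,4,8,0,-0.157],[100,2.5,9,0,-0.157],[100,1,9,0,-0.157],[100,-0.5,9,0,-0.157],[100,-1.5,9,0,-0.157],[100,-3,8.5,0,-0.157],[100,-4.5,8,0,-0.157],[100,-5.5,7,0,-0.157],[100,-6.5,6,0,-0.157],[100,-7.5,5,0,-0.157]]'
python3 - <<'E'
from ov import *
delta([.6266,-.1885,.058])
c,im=snap("wrist","w11"); np.save("w11c.npy",c["cam_to_world"])
E
```

```text
time: 23.4
ee_pos: [0.6259, -0.1882, 0.1511]
ee_rot: [-0.002, 0.696, 0.718, -0.001]
force: [0.1, -0.4, 0.0]
width: 0.0855
tcp [ 0.6259 -0.1882  0.1511] toolx hd 1.602 t 23.4
tool delta mm [-0.5  1.  93.1]
```

View pics/w11.png

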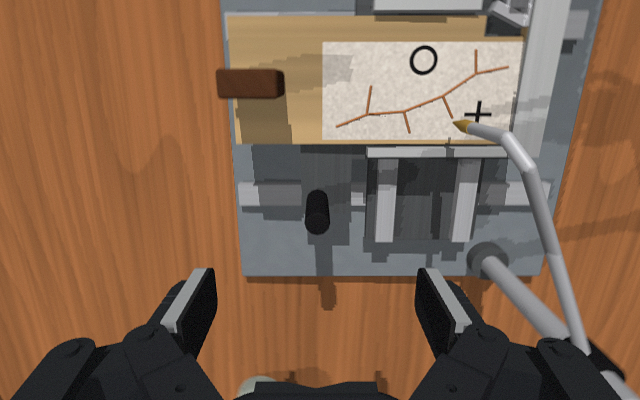

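Run:
```python
from ov import *
c=bot.get_calibration("wrist"); im=np.load("pics/w11.npy")
cv2.imwrite("pics/w11c.png",cv2.resize(im[0:150,400:560],None,fx=5,fy=4,interpolation=cv2.INTER_CUBIC))
cv2.imwrite("pics/w11d.png",cv2.resize(im[170:250,270:370],None,fx=5,fy=5,interpolation=cv2.INTER_CUBIC))
delta(ray(c,317,222,.095)*[1,1,0]+[0,0,.058])
```

```text
tcp [ 0.6263 -0.1893  0.1513] toolx hd 1.6046 t 23.45
tool delta mm [-0.5  0.9 93.3]
```

View pics/w11c.png

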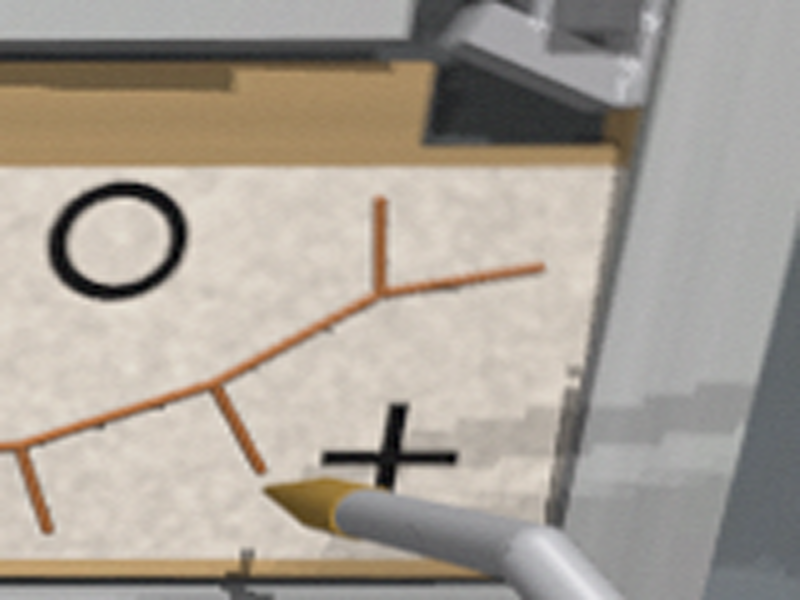

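View pics/w11d.png

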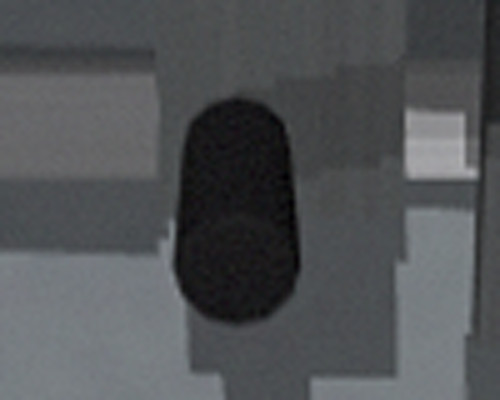

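```bash
python3 -m creep '[[100,-1,1,8,0],[100,0,0,15,0],[100,0,0,20,0],[100,0,0,20,0],[100,0,0,17,0],[100,0,0,10,0],[100,0,0,3,0],[15,0,0,0,0],[15,0,0,0,0],[5,0,0,0,0]]' 50
python3 -m creep '[[5,0,0,0,0],[5,0,0,0,0],[5,0,0,0,0],[5,0,0,0,0],[5,0,0,0,0],[5,0,0,0,0],[5,0,0,0,0],[5,0,0,0,0],[5,0,0,0,0],[5,0,0,0,0]]' 50
python3 - <<'E'
from ov import *
c,im=snap("wrist","w12"); np.save("w12c.npy",c["cam_to_world"])
E
```

```text
time: 24.7
ee_pos: [0.6283, -0.1896, 0.0613]
ee_rot: [0.001, 0.698, 0.716, 0.0]
force: [0.0, 0.2, 0.5]
width: 0.0323
time: 25.95
ee_pos: [0.6277, -0.1895, 0.061]
ee_rot: [-0.0, 0.698, 0.716, -0.0]
force: [-3.8, -0.7, 5.0]
width: 0.0144
```

View pics/w12.png

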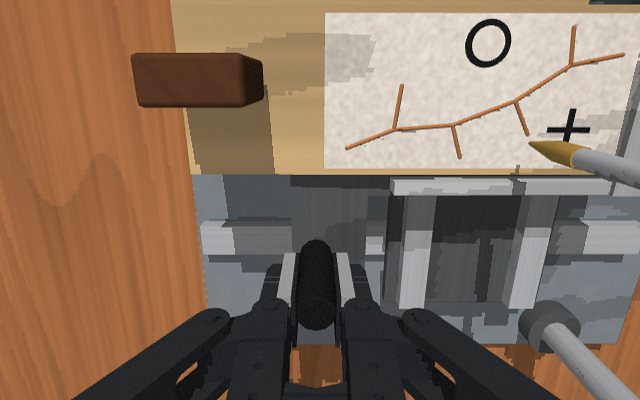

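```bash
cat >> h.py <<'E'
def marks(cr,ri,tip,c):
    a=0.027;X=np.array([np.cos(a),np.sin(a)]);Y=np.array([-np.sin(a),np.cos(a)])
    T=ray(c,*tip,.059)[:2]
    M=rot(bot.read_state()["ee_rot"]).as_matrix()
    for n,p in (("cross",cr),("ring",ri)):
        if p is None: continue
        d=(T-ray(c,*p,.051)[:2])*1000
        print(n,"stage move x,y",(d@X).round(1),(d@Y).round(1),"tool dx,dy",(M.T@np.r_[d,0]).round(1))
    print("tip",T)
E
python3 - <<'E'
from ov import *
im=np.load("pics/w12.npy")
cv2.imwrite("pics/w12c.png",cv2.resize(im[10:160,450:600],None,fx=5,fy=4,interpolation=cv2.INTER_CUBIC))
c=bot.get_calibration("wrist");marks((568,127),(488,43),(529,143),c)
c=bot.get_calibration("wrist");c["cam_to_world"]=np.load("w11c.npy")
marks((478,114.5),(423.6,60.2),(452.4,122.5),c)
E
```

```text
cross stage move x,y -20.4 -5.6 tool dx,dy [ -5.6 -20.4   0. ]
ring stage move x,y 19.6 -39.0 tool dx,dy [-39.   19.6  -0. ]
tip [ 0.71515164 -0.12941409]
cross stage move x,y -19.7 -4.5 tool dx,dy [ -4.6 -19.7   0. ]
ring stage move x,y 20.8 -38.7 tool dx,dy [-38.7  20.8  -0. ]
tip [ 0.71442189 -0.12932192]
```

View pics/w12c.png

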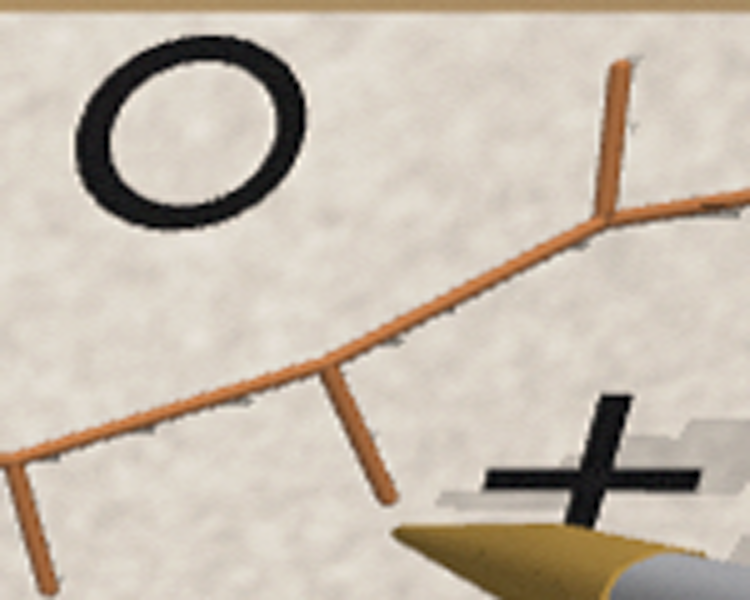

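```bash
python3 -m creep '[[5,-0.6,-2,0,0],[5,-1,-3.5,0,0],[5,-1,-4.5,0,0],[5,-1,-4.5,0,0],[5,-0.6,-3.5,0,0],[5,-0.4,-2,0,0],[5,0,0,0,0],[5,0,0,0,0],[5,0,0,0,0],[5,0,0,0,0]]'
python3 - <<'E'
from ov import *
print(bot.read_state()["force"])
c,im=snap("wrist","w13"); np.save("w13c.npy",c["cam_to_world"])
cv2.imwrite("pics/w13c.png",cv2.resize(im[10:160,450:600],None,fx=5,fy=4,interpolation=cv2.INTER_CUBIC))
E
```

```text
time: 27.25
ee_pos: [0.6094, -0.1936, 0.061]
ee_rot: [0.001, 0.698, 0.716, 0.002]
force: [2.5, 3.2, 3.6]
width: 0.0149
[2.4765802  3.2338147  3.55165345]
```

View pics/w13c.png

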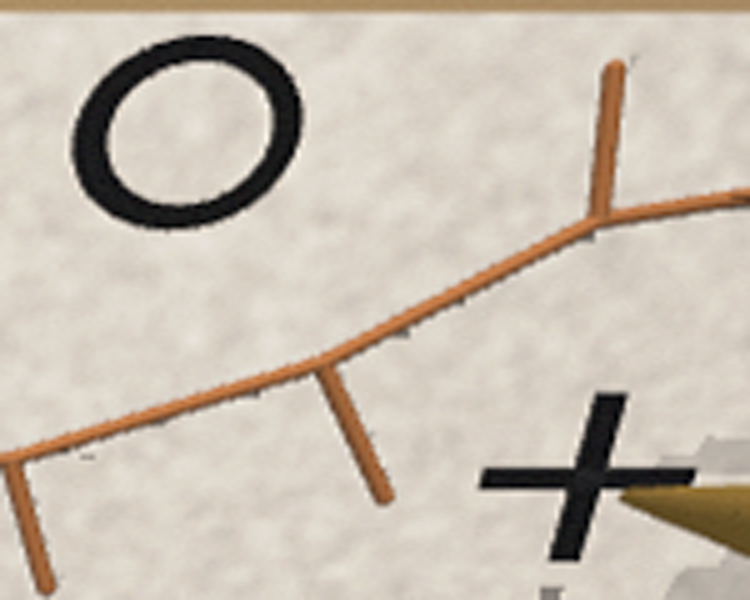

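Run:
```python
from ov import *
c=bot.get_calibration("wrist");c["cam_to_world"]=np.load("w13c.npy")
marks((567.6,129.5),(487.4,43),(574,133),c)
print("where cross should project if under tip:", [ (proj(c,np.r_[ray(c,574,133,.059)[:2],.051])-[450,10])*[5,4]])
c2,im=snap("top","t13");cv2.imwrite("pics/t13.png",cv2.resize(im[115:205,315:415],None,fx=7,fy=6.5,interpolation=cv2.INTER_CUBIC))
```

```text
cross stage move x,y -2.8 -0.4 tool dx,dy [-0.4 -2.8 -0. ]
ring stage move x,y 37.7 -35.0 tool dx,dy [-34.9  37.8   0.1]
tip [ 0.71494221 -0.12896631]
where cross should project if under tip: [array([555.5350055 , 481.48980494])]
```

View pics/t13.png

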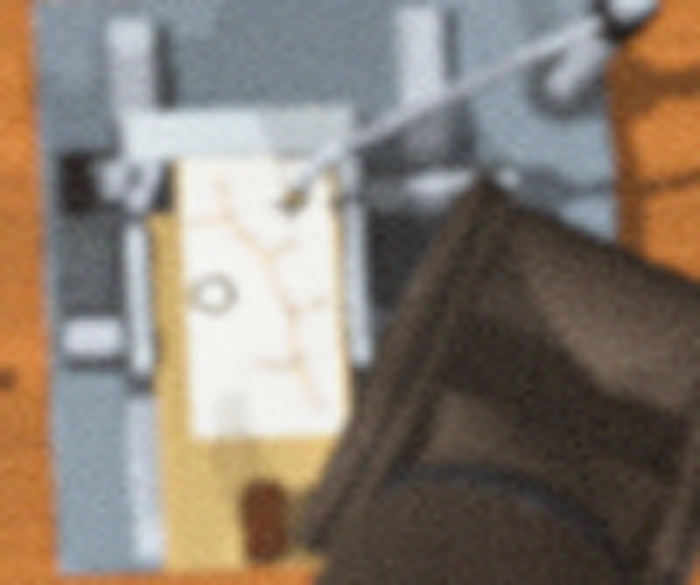

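```bash
python3 -m creep '[[5,-0.2,-0.8,0,0],[5,-0.2,-1,0,0],[5,0,-1,0,0],[5,0,0,0,0],[5,0,0,0,0],[5,0,0,0,0],[5,0,0,0,0],[5,0,0,0,0],[5,0,0,0,0],[5,0,0,0,0]]'
python3 - <<'E'
from ov import *
c,im=snap("wrist","w14"); np.save("w14c.npy",c["cam_to_world"])
print(bot.read_state()["ee_pos"])
cv2.imwrite("pics/w14c.png",cv2.resize(im[100:160,530:610],None,fx=9,fy=9,interpolation=cv2.INTER_CUBIC))
E
```

```text
time: 28.6
ee_pos: [0.6067, -0.1941, 0.061]
ee_rot: [0.001, 0.698, 0.716, 0.002]
force: [3.6, 3.6, 2.5]
width: 0.0146
[ 0.60670787 -0.19408739  0.06104846]
```

View pics/w14c.png

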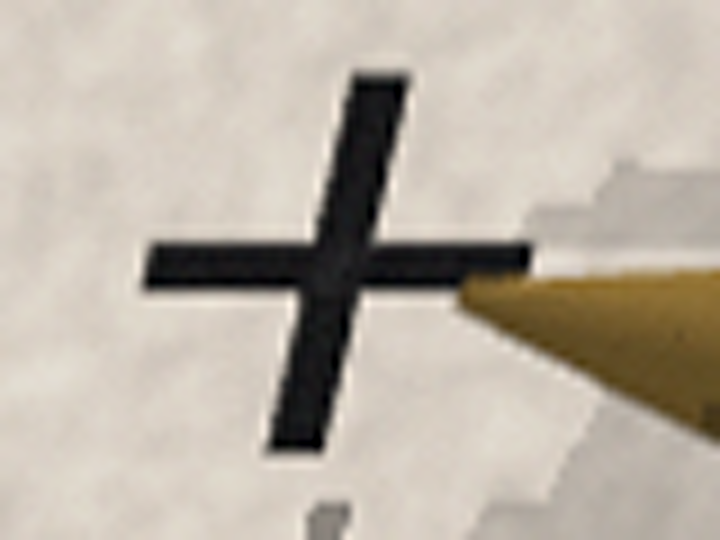

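Run:
```python
from ov import *
c=bot.get_calibration("wrist");c["cam_to_world"]=np.load("w14c.npy")
marks((567.4,129.6),(487.4,43),(580.8,132.2),c)
# side check
cs,im=snap("side","s14"); T=ray(c,580.8,132.2,.059)
u=proj(cs,[T[0],T[1],.051]);print(u,proj(cs,T))
x0,y0=int(u[0])-30,int(u[1])-25
cv2.imwrite("pics/s14.png",cv2.resize(im[y0:y0+50,x0:x0+60],None,fx=10,fy=10,interpolation=cv2.INTER_CUBIC));print(x0,y0)
```

```text
cross stage move x,y 0.1 -0.0 tool dx,dy [-0.   0.1  0. ]
ring stage move x,y 40.5 -34.7 tool dx,dy [-34.6  40.5   0.1]
tip [ 0.71495572 -0.12907037]
[374.04432014 203.20742614] [374.19139446 201.34865501]
344 178
```

View pics/s14.png

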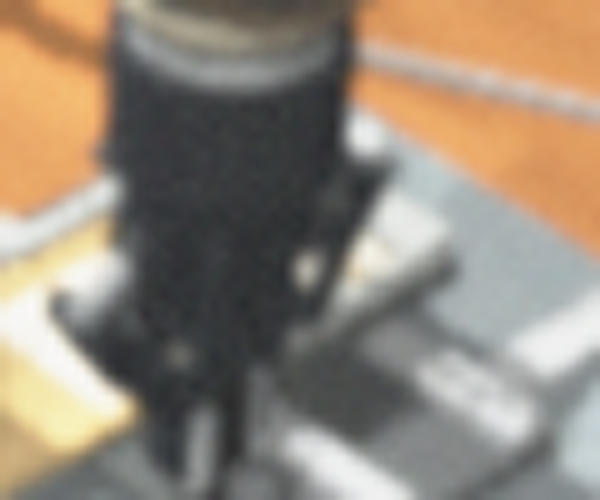

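```bash
python3 -m creep '[[5,0,0,0,0],[5,0,0,0,0],[5,0,0,0,0],[5,0,0,0,0],[5,0,0,0,0],[5,0,0,0,0],[5,0,0,0,0],[5,0,0,0,0],[5,0,0,0,0],[5,0,0,0,0]]' 
python3 -m creep '[[5,-1.5,2,0,0],[5,-3.5,4,0,0],[5,-5,6,0,0],[5,-6,7,0,0],[5,-6,7,0,0],[5,-6,7,0,0],[5,-4,5,0,0],[5,-2.5,2.5,0,0],[5,0,0,0,0],[5,0,0,0,0]]'
python3 - <<'E'
from ov import *
c,im=snap("wrist","w15"); np.save("w15c.npy",c["cam_to_world"])
print(bot.read_state()["force"])
cv2.imwrite("pics/w15c.png",cv2.resize(im[0:120,420:580],None,fx=5,fy=5,interpolation=cv2.INTER_CUBIC))
E
```

```text
time: 29.95
ee_pos: [0.6067, -0.1941, 0.061]
ee_rot: [0.001, 0.698, 0.716, 0.002]
force: [3.6, 3.9, 2.8]
width: 0.0146
time: 31.2
ee_pos: [0.6464, -0.2281, 0.061]
ee_rot: [-0.001, 0.698, 0.716, -0.0]
force: [-2.2, 2.0, 5.5]
width: 0.0142
[-2.14195121  2.91754727  5.24411631]
```

View pics/w15c.png

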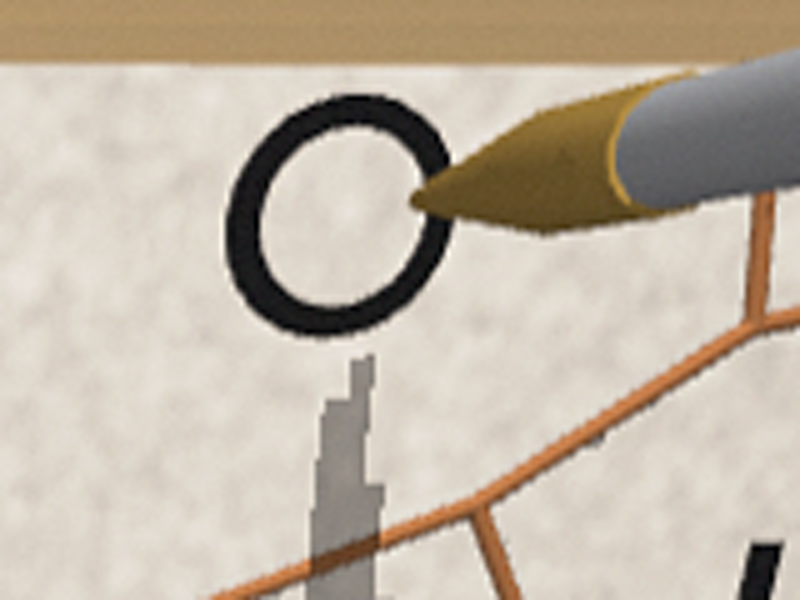

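Run:
```python
from ov import *
c=bot.get_calibration("wrist");c["cam_to_world"]=np.load("w15c.npy")
marks(None,(488,43.1),(502,40),c)
```

```text
ring stage move x,y 1.5 0.3 tool dx,dy [ 0.4  1.5 -0. ]
tip [ 0.71482858 -0.1291808 ]
```

```bash
python3 -m creep '[[5,0,0.8,0,0],[5,0,0.7,0,0],[5,0,0,0,0],[5,0,0,0,0],[5,0,0,0,0],[5,0,0,0,0],[5,0,0,0,0],[5,0,0,0,0],[5,0,0,0,0],[5,0,0,0,0]]'
python3 - <<'E'
from ov import *
c,im=snap("wrist","w16"); np.save("w16c.npy",c["cam_to_world"])
print(bot.read_state()["force"])
cv2.imwrite("pics/w16c.png",cv2.resize(im[0:120,420:580],None,fx=5,fy=5,interpolation=cv2.INTER_CUBIC))
E
```

```text
time: 32.5
ee_pos: [0.6476, -0.2281, 0.061]
ee_rot: [-0.001, 0.698, 0.716, -0.0]
force: [-3.2, 3.4, 6.6]
width: 0.0148
[-4.49852133  1.74249056  6.51500472]
```

View pics/w16c.png

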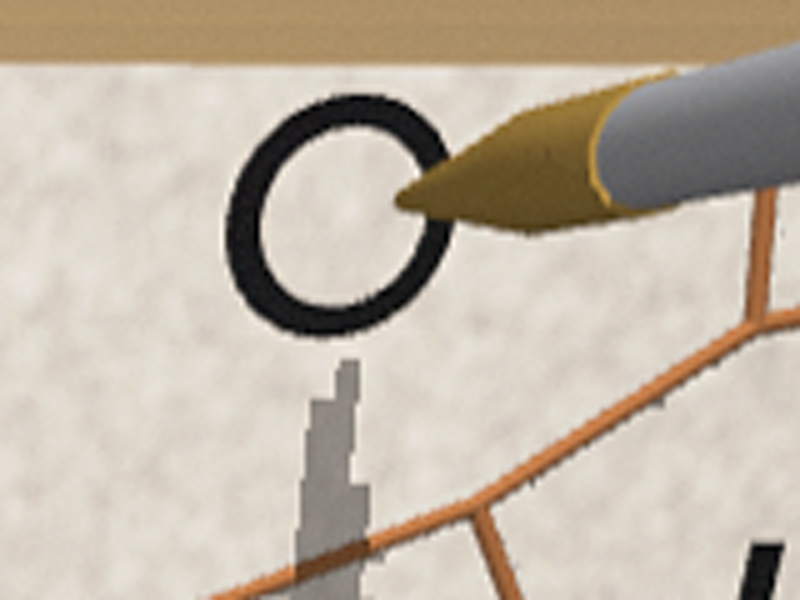

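```bash
python3 - <<'E'
from ov import *
c=bot.get_calibration("wrist");c["cam_to_world"]=np.load("w16c.npy")
marks(None,(488,43.1),(498.8,40.2),c)
E
python3 -m creep '[[5,0.4,-0.5,-0.5,0],[5,0.4,-0.5,-0.5,0],[5,0,0,0,0],[5,0,0,0,0],[30,0,0,0,0],[100,0,0,0,0],[100,0,0,0,0],[100,0,0,0,0],[100,0,0,0,0],[100,0,0,0,0]]'
python3 - <<'E'
from ov import *
c,im=snap("wrist","w17"); np.save("w17c.npy",c["cam_to_world"])
print(bot.read_state()["force"])
cv2.imwrite("pics/w17c.png",cv2.resize(im[0:120,420:580],None,fx=5,fy=5,interpolation=cv2.INTER_CUBIC))
E
```

```text
ring stage move x,y 0.3 0.3 tool dx,dy [ 0.3  0.3 -0. ]
tip [ 0.71472192 -0.12925226]
time: 33.8
ee_pos: [0.647, -0.2276, 0.0615]
ee_rot: [-0.0, 0.698, 0.716, -0.0]
force: [0.0, 0.2, -0.3]
width: 0.0852
[ 0.38758628  1.08671861 -0.14383773]
```

View pics/w17c.png

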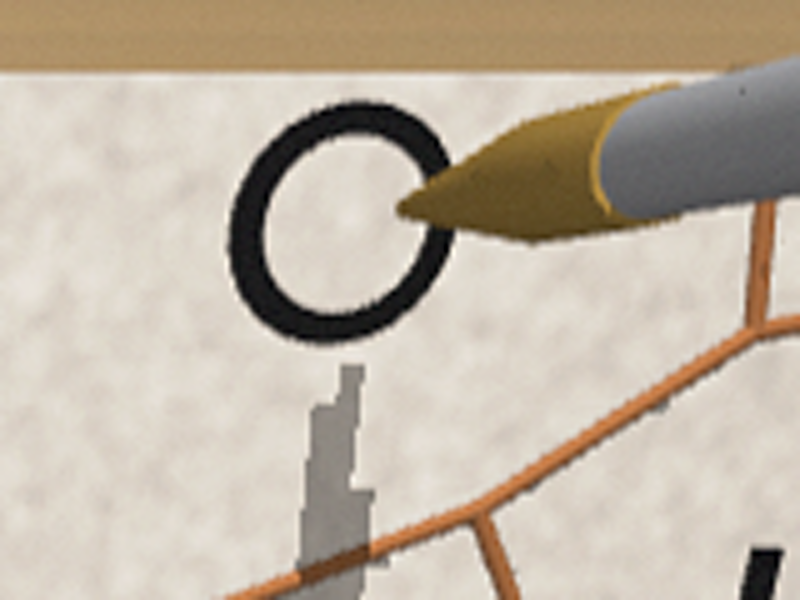

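```bash
python3 -m creep '[[100,0,0,-5,0],[100,0,0,-12,0],[100,0,0,-20,0],[100,0,0,-25,0],[100,0,0,-20,0],[100,0,0,-8,0],[100,0,0,0,0],[100,0,0,0,0],[100,0,0,0,0],[100,0,0,0,0]]'
python3 - <<'E'
from ov import *
c=bot.get_calibration("wrist");c["cam_to_world"]=np.load("w17c.npy")
marks(None,(488.3,44.5),(499.2,41.8),c)
c,im=snap("wrist","w18"); np.save("w18c.npy",c["cam_to_world"])
cv2.imwrite("pics/w18.png",im)
cv2.imwrite("pics/w18c.png",cv2.resize(im[0:120,370:530],None,fx=5,fy=5,interpolation=cv2.INTER_CUBIC))
E
```

```text
time: 35.1
ee_pos: [0.6467, -0.2274, 0.1505]
ee_rot: [-0.001, 0.698, 0.716, -0.0]
force: [-0.1, -0.6, 0.1]
width: 0.0855
ring stage move x,y 0.4 0.2 tool dx,dy [ 0.2  0.4 -0. ]
tip [ 0.71471724 -0.12927615]
```

View pics/w18.png

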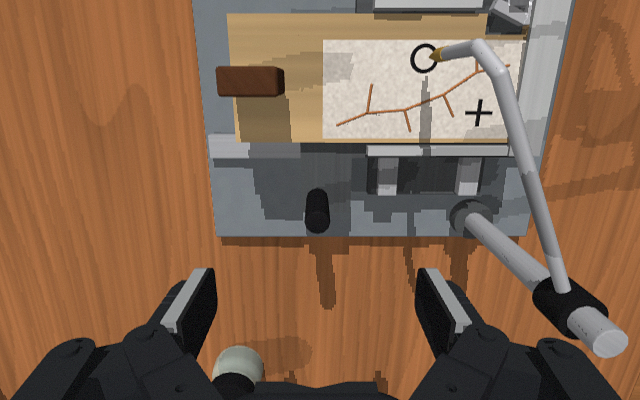

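View pics/w18c.png

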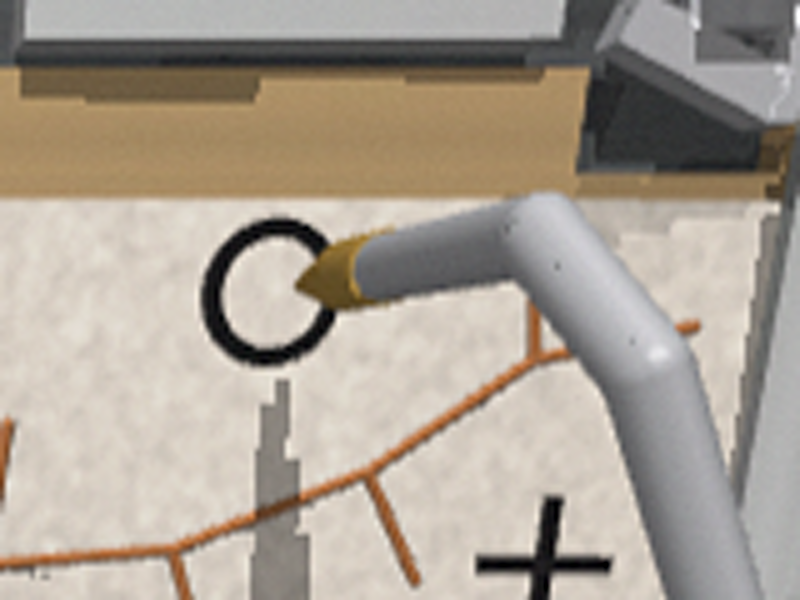

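Run:
```python
from ov import *
c=bot.get_calibration("wrist");c["cam_to_world"]=np.load("w18c.npy")
marks(None,(424,58.2),(429,56.8),c)
s=bot.read_state();print(s["time"],s["force"])
bot.finish_job()
```

```text
ring stage move x,y 0.7 0.4 tool dx,dy [ 0.4  0.7 -0. ]
tip [ 0.71476089 -0.12925383]
35.15 [-0.05278309 -0.58770902  0.18362959]
the job is handed in; nothing more can be done
```

I handed the job in at 35.2 s of the 69 s allowed. The board is latched in the carriage, the carriage stopped at the cross, and it now rests with the ring under the pointer. I got no verdict back.

- **Board:** I picked the middle-sized (200 mm) board, laid it on the carriage behind home and slid it under the lip to the end stop.
- **Catch:** When I pulled the board back, the carriage came with it with about 2.5 mm of play. The wrist picture shows the nose in the notch.
- **Cross:** I moved the carriage by the knob and stopped with the cross about 0.1 mm from under the pointer tip. It stayed there for over 2 s.
- **Ring:** Two close pictures, one just before and one just after I let go of the knob, put the ring centre 0.4–0.5 mm from under the tip. The last, more distant picture gives about 0.8 mm. The three readings differ by about as much as I can read from the pictures.

The gripper is open and lifted clear, with wrist force near zero. I never saw the pointer or the other things on the desk move, but I did not measure their positions again at the end. The arm hid the cross from the side camera, so that position rests on the wrist camera alone.

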